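Load a vial into the light box and hold its sprung shutter half open

ROBOT

A 6-joint arm with a two-finger parallel gripper is mounted at the origin on a cart in front of the work surface, level with it; the furniture and walls round the work are solid. World frame = base frame: x ahead of the robot, y to its left, z up, the work surface at z = 0. Lengths are in m, angles in rad, forces in N, time in s.
With the tool pointing down it reaches from about 0.225 to 0.875 m from the base axis. Payload 3.4 kg.
Tool frame: the origin (TCP) lies midway between the tips of the shut fingers; the grasp point (between the pads) lies 19 mm behind it (manip.grasp_offset is the distance from the TCP to the grasp point, in m); x points along the fingers, y is the direction in which the jaws open and shut, and the axes are right-handed (so a half turn about x gives the same grasp; the last joint's range is limited). The gripper opens to 85 mm and grips with 20 to 120 N. Pads are 22 mm wide; open, the fingers measure 114 mm over their backs; the gripper's body (76 mm by 85 mm) begins 54 mm behind the grasp point. The pads swing forward as they close: fully open they stand 13 mm farther back than shut.
Start: joints at [-1.33, 0.276, 1.505, -0, 1.361, -0.121], TCP at [0.204, -0.538, 0.231] pointing down, gripper open.
Joint ranges: [-2.89, 2.89], [-0.75, 2.08], [0.22, 2.7], [-1.18, 4.32], [0.11, 2.71], [-2.7, 2.7]. Speed limits (rad/s): [2.57, 2.57, 3.14, 3.14, 3.14, 3.14].

INTERFACE

Orientations are given as a unit quaternion [w, x, y, z].
In Python, from rig import manip gives the robot as it stands.
- The arm moves only by the shell command python3 -m creep 'ROWS' [OPENING] [FORCE]. ROWS is a JSON object of lists of equal length, an entry for each row: "delta_pos": the shift along the tool's x, y, z in cm, a list of three; "dr": the turn, a rotation vector about the tool's x, y, z in rad, a list of three. In form: {"delta_pos": [[dx, dy, dz], ...], "dr": [[rx, ry, rz], ...]}. A call has 1 to 10 rows; each row is the pose to reach, as a shift and turn from the pose commanded when the call began, along the tool's axes at that moment; what a row does not reach only later rows make up. A row lasts 1/10 s, in which the tool goes at most 50 mm and 8.59 degrees, less where a joint would pass 70% of its speed; a pose out of reach is approached as far as the arm can. A call with a gripper value outside its range is refused whole. OPENING is the opening, from -1 (shut) to 1 (fully open), set as the call begins (- or left out, the last holds). The fingers move at their own pace and stop on an object; FORCE is the grip in N (left out, the last holds). Time passes only in rows, so rows that repeat a pose let the fingers close. It gives the time, the measured TCP pose, the force and the opening at its end, in the units of the state.
- manip.get_state(): the state, without advancing time (a new reading comes with each control period).
- manip.get_image(name): name is "side" or "top" or "wrist"; returns a dict with "pixels" (480x640x3 uint8, blue, green, red), "depth" (480x640 float32, m along the optical axis (not along the pixel's ray), 0 where there is no reading), "intrinsics" (3x3 intrinsics, pixels), "k1" (the pictures are not rectified: a ray, as slopes to the right and down, at radius r is drawn at 1 + k1 r^2 times it, then the intrinsics apply), "rvec" (rotation vector, rad) and "tvec" (3), from world to camera coordinates, as OpenCV has them. Camera axes: x right, y down, z forward; pixel columns grow to the right and rows downward; lengths in m; the calibration is good to about 2 mm. A picture is of the moment at which its call begins.
- manip.sign_off(): hands the job in, once; it reports no verdict.
The state is a dict: "clock": time; "qpos": joint angles; "qd": joint speeds; "effort": joint torques, N m; "position": TCP position; "ee_rot": TCP orientation; "contact_force": force on the tool from outside, world axes, zero at the start; "moment": the same for the moment, N m; "width": finger opening in m.
Only numpy, scipy, OpenCV 4.12 (cv2) and the standard library are available. Lean on these libraries where they do the work, as an engineer would, in place of code of your own. Each camera call takes 0.05 s, during which the arm holds its last target. There are 200 camera calls.

TASK

Stand the small vial upright in the square well of the light box's open drawer, let go of it, and push the drawer fully shut. Only then slide the sprung shutter on top of the box to half of its travel (pointer at the long middle mark) by its upright tab and keep holding it there: the program finishes while the gripper still holds the shutter at half, because it springs shut when let go. Leave the other things on the bench where they are.

Things in the scene. Friction and masses are not known exactly. Their poses are not given: they have to be found in the camera images.
- vial: the only small glass vial on the bench: round, 22 mm in diameter up to 44 mm, 50 mm tall with a narrower white cap (18 mm), about 20 g. Starts standing on the bench, left of the light box. Origin at the centre of its underside, z up. Grasp the glass body.
- light_box: grey box 130 x 130 mm on four feet, fixed to the bench, its top face at 88 mm, with a drawer in its front and a steel shutter plate with an upright black tab on top. Origin on the bench under the box's centre; its own x points from the front face (65 mm before the origin, towards the robot) to the back, y to its left, z up. Two guide rails (7 mm high) run along y beside the shutter; a spring barrel lies 36 mm behind the origin, up to 104 mm high.
- drawer (a joint): the drawer's opening in m: 0 = fully shut, 0.085 = fully open; it slides out along the box's -x and starts 0.072 to 0.085 open. About 2 N of friction, no spring or latch; it stays where it is left.
- nest (a point): centre of the floor of the square well in the drawer, moving with the drawer; 20 mm above the bench. The well is 28 mm square inside, 12 mm deep, its rim and the drawer's low side walls 32 mm above the bench. The drawer's front panel is 43 mm in front of this point (its inner side). In the shut drawer a vial of 50 mm passes under the box's top.
- drawer_front (a point): middle of the outer face of the drawer's front panel (78 mm wide, 8 mm thick, from 16 to 80 mm above the bench), moving with the drawer. This point is 50 mm above the bench. A pull lip 60 mm wide sticks out 10 mm from the face between 70 and 77 mm above the bench. Push towards the box's +x to shut the drawer.
- shutter (a joint): the shutter's travel in m: 0 = shut (rest), 0.05 = fully open, half = 0.025; grows towards the box's +y (left). A spring pushes it back to 0: about 2 N at the start, 7 N at half, 12 N at full travel (200 N/m); it shuts itself when let go. A pointer on the plate's front edge moves along a scale of five marks on the box's top; the longest, middle mark is half.
- shutter_tab (a point): centre of the foot of the upright black tab on the shutter plate, moving with it: 30 mm along the box's x, 12 mm thick along the box's y, 34 mm tall. This point is 92 mm above the bench; its top is 126 mm above the bench. Pinch it from above across its 12 mm thickness (fingers to its left and right).
- jar_left: bystander: jar with a yellow cap, 47 mm wide, 80 mm tall, on the left of the bench; origin at the centre of its underside
- jar_right: bystander: the same kind of jar, right of the light box; origin at the centre of its underside
- card_box: bystander: small plain card box 32 x 52 x 20 mm, between the vial and the light box; origin at the centre of its underside
- timer: bystander: flat digital timer 62 x 68 x 24 mm, near the front edge; origin at the centre of its underside
- tape_roll: bystander: flat roll of tape, 90 mm in diameter, 19 mm high, at the left; origin at the centre of its underside

How it is judged:
On the way, in this order (a step that is already met when the one before it is completed fails the run):
1. the vial stands in the drawer's well, let go (horizontal distance between vial and nest below 0.01 m and z of vial in the frame of nest below 0.005 m and angle between vial's own z axis and vertical below 0.2 rad and contact force between the fingers and vial below 0.1 N), for 0.2 s.
2. the drawer is fully shut with the vial in it, the shutter still shut (value of joint each of drawer, shutter below 0.005 m and horizontal distance between vial and nest below 0.01 m), for 0.2 s.
At the end, for the whole second after the job is handed in: The gripper's fingers hold the shutter's tab (more than 3 N) with the shutter still at half travel, 25 mm within 5 mm; the drawer is shut to within 5 mm and the vial stands upright (within 0.2 rad) on the floor of its well (value of joint shutter between 0.02 and 0.03 m and velocity of joint shutter between -0.01 and 0.01 m/s and contact force between the fingers and shutter above 3 N and value of joint drawer below 0.005 m and horizontal distance between vial and nest below 0.01 m and z of vial in the frame of nest below 0.005 m and angle between vial's own z axis and vertical below 0.2 rad); the arm keeps its last pose, push and grip.
It fails at once if a bystander is moved by more than 30 mm (distance of any of jar_left, jar_right, card_box, timer, tape_roll from where it was at the start of the episode above 0.03 m).
It fails at once if the shutter is opened while the drawer is open (value of joint each of drawer, shutter above 0.01 m).
It also fails if it takes over 61 s, if anything falls off the work surface, if the arm or the gripper's body presses on something with over 40 N, if the wrist force passes 120 N, or if a joint passes its speed limit or range.

## Working session

There is one attempt and no reset: what is moved stays moved. The work goes in short steps, Python scripts to look and compute and a shell command to move; the robot and the scene stay as the last step left them, time stands still between calls to the robot, and variables do not carry over. Pictures are saved under pics/ and viewed, about 8 in all and at most 12, crops included, and the job is handed in when it is done.

```bash
ls; mkdir -p pics; cat > h.py <<'E'
import numpy as np, cv2
from scipy.spatial.transform import Rotation as R
from rig import manip
def cam(n):
    d=manip.get_image(n); d['R']=cv2.Rodrigues(np.array(d['rvec'],float))[0]; d['t']=np.array(d['tvec'],float).ravel(); return d
def ray(d,u,v):
    K=np.array(d['intrinsics']); p=np.array([(u-K[0,2])/K[0,0],(v-K[1,2])/K[1,1]]); q=p.copy()
    for _ in range(20): q=p/(1+d['k1']*(q@q))
    return q
def onz(d,u,v,z):
    q=ray(d,u,v); r=d['R'].T@np.array([q[0],q[1],1]); c=-d['R'].T@d['t']; return c+r*(z-c[2])/r[2]
def dep(d,u,v):
    q=ray(d,u,v); z=d['depth'][int(round(v)),int(round(u))]; return d['R'].T@(np.array([q[0],q[1],1])*z-d['t'])
def cloud(d):
    K=np.array(d['intrinsics']); v,u=np.mgrid[0:480,0:640]
    p=np.stack([(u-K[0,2])/K[0,0],(v-K[1,2])/K[1,1]],-1); q=p.copy()
    for _ in range(20): q=p/(1+d['k1']*(q**2).sum(-1,keepdims=True))
    P=np.concatenate([q,np.ones((480,640,1))],-1)*d['depth'][...,None]
    return (P-d['t'])@d['R']
def proj(d,P):
    c=d['R']@np.array(P)+d['t']; q=c[:2]/c[2]; q=q*(1+d['k1']*(q@q)); K=np.array(d['intrinsics']); return K[0,0]*q[0]+K[0,2],K[1,1]*q[1]+K[1,2]
def go(p,Rt=None):
    "shift (cm) and turn in tool axes from the current pose to TCP p"
    s=manip.get_state(); A=q2R(s['ee_rot']); print('delta cm',np.round(A.T@(np.array(p)-s['position'])*100,2), '' if Rt is None else ('dr',np.round(R.from_matrix(A.T@Rt).as_rotvec(),3)))
def q2R(q): return R.from_quat([q[1],q[2],q[3],q[0]]).as_matrix()
E
python3 - <<'E'
from h import *
for n in('top','side'):
    d=cam(n); cv2.imwrite(f'pics/{n}0.png',d['pixels']); print(n,-d['R'].T@d['t'],d['R'][2],d['k1'])
s=manip.get_state(); print(s); print(q2R(s['ee_rot']).round(3), manip.grasp_offset)
E
```

```text
pics
top [-0.00540885  0.09920531  1.51677446] [ 0.34553842 -0.11489217 -0.93134472] -0.12070681168451519
side [0.12620864 1.05850618 1.02395987] [ 0.26839163 -0.73139093 -0.62692363] -0.0455251812072468
{'clock': 0.1, 'qpos': array([-1.32999566e+00,  2.76577487e-01,  1.50604265e+00, -2.52548543e-05,
        1.36072560e+00, -1.21005617e-01]), 'qd': array([-0.00010967, -0.00033695, -0.0033864 , -0.00078774,  0.00085823,
        0.00135024]), 'effort': array([ 3.25031302e-03, -4.17698264e+01, -2.46404922e+01,  1.60380807e-05,
        5.82660708e-03,  1.01513388e-05]), 'position': array([ 0.203394  , -0.53729622,  0.23048576]), 'ee_rot': array([-0.12660489, -0.69552151, -0.12784124,  0.69561315]), 'contact_force': array([-0.42515682,  0.32774459, -0.02112981]), 'moment': array([ 0.00778764,  0.00047315, -0.02620321]), 'width': 0.0850201871417197}
[[-0.     0.354 -0.935]
 [ 0.002 -0.935 -0.354]
 [-1.    -0.002 -0.   ]] 0.0187
```

View pics/top0.png

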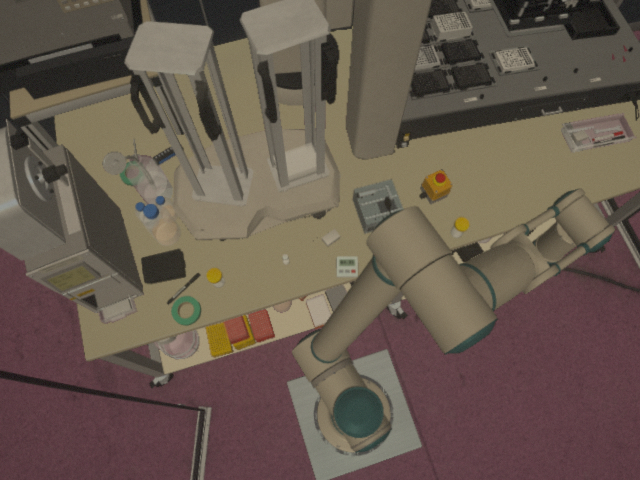

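View pics/side0.png

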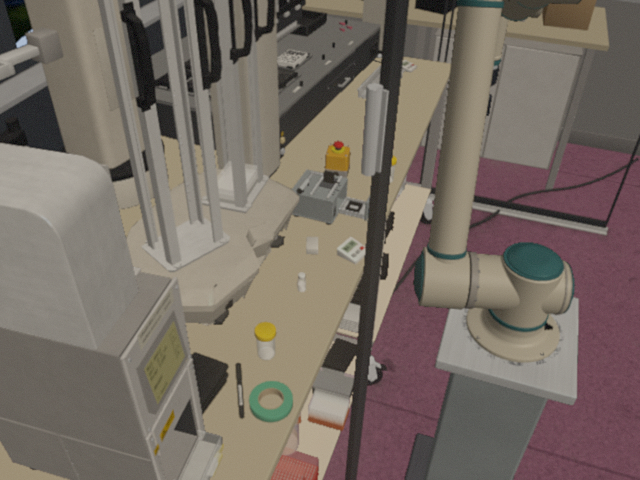

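Top: the vial is at about (285,259), the box at (378,207) with the arm hiding its drawer, the card box at (330,237) and the timer at (347,266). Side: the vial is at (301,282), the box at (320,195) and the drawer at (352,207). I'll measure these coarsely.

```bash
python3 - <<'E'
from h import *
for n,r in(('top',(265,240,310,275)),('side',(285,260,320,300))):
    d=cam(n); im=d['pixels']; x0,y0,x1,y1=r
    g=cv2.cvtColor(im,cv2.COLOR_BGR2HSV); m=((g[...,1]<60)&(g[...,2]>120)).astype(np.uint8); k=np.zeros_like(m); k[y0:y1,x0:x1]=m[y0:y1,x0:x1]
    c,l,st,ce=cv2.connectedComponentsWithStats(k); print(n,[(st[i].tolist(),ce[i].round(1)) for i in range(1,c) if st[i][4]>5])
    P=cloud(d); sub=P[y0:y1,x0:x1].reshape(-1,3); s=sub[(sub[:,2]>0.015)&(sub[:,2]<.07)]; print('vial pts',len(s),s.mean(0),s.min(0),s.max(0))
    q=P.reshape(-1,3); w=(q[:,0]>.25)&(q[:,0]<.9)&(abs(q[:,1]+.15)<.35)
    t=q[w&(abs(q[:,2]-.088)<.006)]; print('box top',len(t),np.percentile(t,[2,50,98],axis=0).round(3).tolist() if len(t) else '')
    for nm,px,z in (('box',(378,207) if n=='top' else (322,180),.088),('drawer',(352,207),.05)): print(nm,onz(d,*px,z),dep(d,*px))
A=cv2.imread('pics/top0.png')[160:290,260:410]; B=cv2.imread('pics/side0.png')[130:300,270:400]
A=cv2.resize(A,None,fx=2.6,fy=2.6,interpolation=3); B=cv2.resize(B,(398,520),interpolation=3)
H=np.zeros((520,800,3),np.uint8); H[:A.shape[0],:390]=A; H[:,400:798]=B; cv2.imwrite('pics/c0.png',H)
E
```

```text
top [([282, 254, 7, 11, 60], array([285.2, 258.9]))]
vial pts 53 [0.50766655 0.05289248 0.03796153] [0.49963875 0.04222796 0.01596894] [0.519331   0.06280936 0.05423399]
box top 1286 [[0.524, -0.492, 0.082], [0.594, -0.282, 0.088], [0.796, -0.219, 0.094]]
box [ 0.56506853 -0.27155906  0.088     ] [ 0.56484736 -0.27141532  0.08855391]
drawer [ 0.60588749 -0.20099898  0.05      ] [ 6.26522473e-01 -2.11132708e-01  4.87417141e-04]
side [([296, 271, 11, 23, 195], array([301.5, 281.9]))]
vial pts 114 [0.50433834 0.05905075 0.03534268] [0.49413307 0.04299371 0.01598974] [0.51667633 0.06796311 0.05409353]
box top 1183 [[0.516, -0.487, 0.082], [0.585, -0.273, 0.087], [0.764, 0.05, 0.094]]
box [ 0.57679856 -0.30352428  0.088     ] [ 0.5757439  -0.30033627  0.09019073]
drawer [ 0.47046594 -0.25767715  0.05      ] [ 0.48149965 -0.29986187  0.01878381]
```

View pics/c0.png

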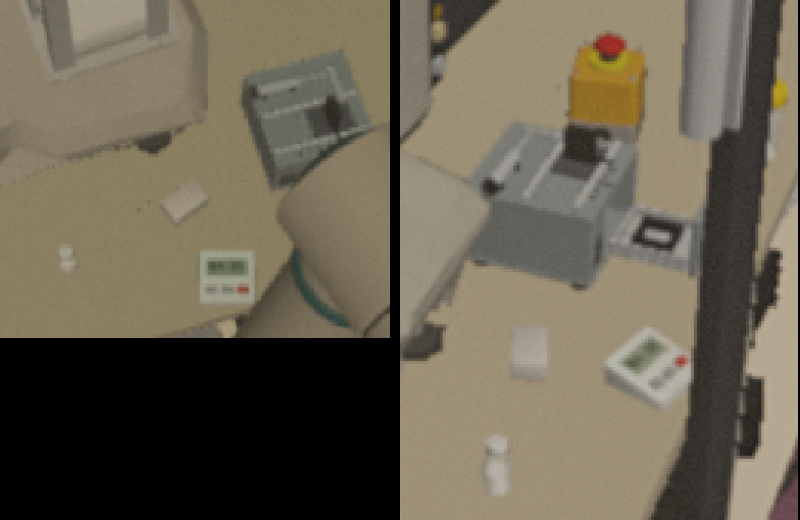

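The crop shows the vial standing, the drawer open towards the robot with its dark square well visible, and the tab at the shut end. The vial is at about (0.506, 0.056). I'll move above it, which also clears the view of the box.

```bash
python3 -m creep '{"delta_pos":[[0,-4.5,-4.9],[0,-9,-9.8],[0,-13.5,-14.7],[0,-18,-19.6],[0,-22.5,-24.5],[0,-27,-29.4],[0,-31.5,-34.3],[0,-36,-39.2],[0,-40,-44],[0,-44.8,-49.3]],"dr":[[0,0,0],[0,0,0],[0,0,0],[0,0,0],[0,0,0],[0,0,0],[0,0,0],[0,0,0],[0,0,0],[0,0,0]]}' 1
cat > box.py <<'E'
from h import *
d=cam('top'); cv2.imwrite('pics/top1.png',d['pixels']); w=cam('wrist'); cv2.imwrite('pics/w1.png',w['pixels'])
P=cloud(d); q=P.reshape(-1,3)
t=q[(q[:,0]>.45)&(q[:,0]<.75)&(q[:,1]>-.4)&(q[:,1]<-.17)&(abs(q[:,2]-.088)<.004)]
print(len(t),t[:,2].mean(), cv2.minAreaRect(t[:,:2].astype(np.float32)), t.min(0),t.max(0))
s=manip.get_state(); print(s['clock'],s['position'],q2R(s['ee_rot']).round(3).tolist(),s['qpos'].round(2))
A=d['pixels'][170:300,270:420]; A=cv2.resize(A,None,fx=3,fy=3,interpolation=3); W=cv2.resize(w['pixels'],(346,260))
H=np.zeros((390,800,3),np.uint8); H[:,:450]=A; H[:260,454:]=W; cv2.imwrite('pics/c1.png',H)
E
python3 box.py
```

```text
clock: 1.2
position: [0.43, -0.0898, 0.2315]
ee_rot: [0.127, 0.696, 0.127, -0.695]
contact_force: [0.0, -0.8, 0.1]
width: 0.0856
566 0.0881101471919205 ((0.5823280811309814, -0.2831777036190033), (0.1319676637649536, 0.12980833649635315), 87.406005859375) [ 0.51628958 -0.3484964   0.08400474] [ 0.6464378  -0.21565069  0.09193949]
1.3 [ 0.43135379 -0.08619987  0.23132382] [[0.002, 0.362, -0.932], [0.003, -0.932, -0.362], [-1.0, -0.002, -0.003]] [-0.36  0.07  1.77  0.    1.3   0.84]
```

View pics/c1.png

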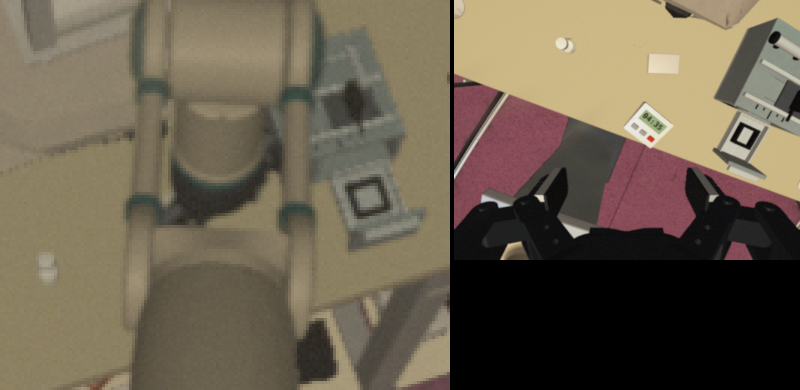

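The top crop shows the box and the open drawer clearly, with the well at about (369,198) in the crop. The wrist crop shows the well at (745,135), the card box at (664,63) and the vial at (563,45). Next I'll fit the well rim, the box yaw and the vial from both views.

```bash
cat > well.py <<'E'
from h import *
import sys
def well(n,guess,z=.032,half=25,thr=70):
    d=cam(n); g=cv2.cvtColor(d['pixels'],cv2.COLOR_BGR2GRAY); u,v=map(int,proj(d,guess)); print(n,'guess px',u,v)
    k=np.zeros_like(g); k[max(0,v-half):v+half,max(0,u-half):u+half]=1; m=((g<thr)&(k>0)).astype(np.uint8)
    cs,_=cv2.findContours(m,cv2.RETR_EXTERNAL,cv2.CHAIN_APPROX_NONE); c=max(cs,key=cv2.contourArea)
    p=np.array([onz(d,a[0][0],a[0][1],z)[:2] for a in c],np.float32); r=cv2.minAreaRect(p); print(n,'well',r); return d
if __name__=='__main__':
    well('wrist',(.48,-.285,.032),half=40); d=well('top',(.48,-.285,.032),half=16)
    for n in('top','wrist'):
        d=cam(n); P=cloud(d)
        def rect(a,lo,hi):
            q=P.reshape(-1,3); t=q[(q[:,0]>a[0])&(q[:,0]<a[1])&(q[:,1]>a[2])&(q[:,1]<a[3])&(q[:,2]>lo)&(q[:,2]<hi)]
            print(n,len(t),t.mean(0).round(4) if len(t) else '',cv2.minAreaRect(t[:,:2].astype(np.float32)) if len(t)>3 else '')
        rect((.38,.75,-.40,-.17),.084,.092); rect((.38,.475,-.37,-.2),.066,.084); rect((.4,.6,0,.12),.02,.06); rect((.4,.7,-.15,0),.012,.04)
    p=proj(d,(.506,.056,.05)); print('vial px',p)
    g=cv2.cvtColor(d['pixels'],cv2.COLOR_BGR2HSV); x,y=map(int,p); x0=max(0,x-30);y0=max(0,y-30)
    m=((g[...,1]<50)&(g[...,2]>130)).astype(np.uint8)[y0:y+30,x0:x+30]; c,l,st,ce=cv2.connectedComponentsWithStats(m)
    for i in range(1,c):
        if st[i][4]>40: print(st[i],ce[i]+[x0,y0],onz(d,*(ce[i]+[x0,y0]),.028))
E
python3 well.py
```

```text
wrist guess px 527 244
wrist well ((0.4802364706993103, -0.2933291792869568), (0.043953221291303635, 0.03776779770851135), 88.69060516357422)
top guess px 389 236
top well ((0.4793807566165924, -0.29519224166870117), (0.038314204663038254, 0.03858570381999016), 88.85562896728516)
top 556 [ 0.571  -0.3006  0.0879] ((0.5341938734054565, -0.2819933593273163), (0.13141322135925293, 0.22440990805625916), 89.10009002685547)
top 131 [ 0.4302 -0.2947  0.0767] ((0.42954710125923157, -0.2957700788974762), (0.07606533914804459, 0.02037344127893448), 86.41207885742188)
top 49 [0.5079 0.0532 0.04  ] ((0.5096943378448486, 0.0524723120033741), (0.02066192775964737, 0.020078949630260468), 3.3487467765808105)
top 25 [ 0.599  -0.0865  0.0209] ((0.6166126132011414, -0.08005201071500778), (0.12715588510036469, 0.08736101537942886), 37.88081741333008)
wrist 13371 [ 0.5726 -0.257   0.0875] ((0.5831038355827332, -0.28138667345046997), (0.13182367384433746, 0.13082996010780334), 88.65670776367188)
wrist 1529 [ 0.4302 -0.2925  0.0765] ((0.42835262417793274, -0.2956502437591553), (0.07929524034261703, 0.019156301394104958), 89.15198516845703)
wrist 750 [0.5089 0.05   0.0414] ((0.5085046887397766, 0.051960233598947525), (0.019613726064562798, 0.022269047796726227), 58.25481414794922)
wrist 5261 [ 0.4799 -0.1155  0.0184] ((0.5131322145462036, -0.11301478743553162), (0.23029883205890656, 0.0644112303853035), 4.455760478973389)
vial px (np.float64(180.59901505245122), np.float64(71.01910464284362))
[ 26  17  20  23 347] [185.25936599  68.9221902 ] [0.50957535 0.06095811 0.028     ]
[ 42  24  18  22 223] [201.84304933  76.38565022] [0.5085382  0.04543574 0.028     ]
```

Box centre is about (0.583, -0.282) with yaw about -1.1°. The well is at (0.480, -0.294) and the front face at x≈0.429, and these agree with the given offsets of 43+8 mm. The vial is at about (0.509, 0.052). I'll hover over it with the jaws along the box's y.

```bash
cat >> h.py <<'E'
Y=np.radians(-1.1); bx=np.array([np.cos(Y),np.sin(Y),0]); by=np.array([-np.sin(Y),np.cos(Y),0])
RT=np.stack([[0,0,-1.],-by,-bx],1)
E
python3 - <<'E'
from h import *
go((.509,.052,.15),RT)
E
```

```text
delta cm [  8.1 -10.7 -12.6] ('dr', array([ 0.38 ,  0.001, -0.001]))
```

```bash
python3 -m creep '{"delta_pos":[[2,-2.7,-3.1],[4,-5.3,-6.3],[6,-8,-9.4],[8.1,-10.7,-12.6],[8.1,-10.7,-12.6],[8.1,-10.7,-12.6]],"dr":[[0.1,0,0],[0.2,0,0],[0.3,0,0],[0.38,0,0],[0.38,0,0],[0.38,0,0]]}'
cat > vial.py <<'E'
from h import *
d=cam('wrist'); cv2.imwrite('pics/w2.png',d['pixels']); P=cloud(d)
t=P.reshape(-1,3); t=t[(abs(t[:,0]-.509)<.03)&(abs(t[:,1]-.052)<.03)&(t[:,2]>.008)&(t[:,2]<.06)]
print(len(t),t.mean(0),t.min(0),t.max(0))
c=t[t[:,2]>.047]; print('cap top',len(c),c.mean(0),cv2.minEnclosingCircle(c[:,:2].astype(np.float32)))
b=t[(t[:,2]>.01)&(t[:,2]<.042)]; print('body',cv2.minEnclosingCircle(b[:,:2].astype(np.float32)))
m=(np.abs(P[...,0]-.509)<.03)&(np.abs(P[...,1]-.052)<.03)&(P[...,2]>.047); print('cap px',np.argwhere(m).mean(0))
d2=cam('top'); P=cloud(d2)
t=P.reshape(-1,3); t=t[(abs(t[:,0]-.509)<.03)&(abs(t[:,1]-.052)<.03)&(t[:,2]>.046)&(t[:,2]<.06)]; print(len(t),t.mean(0) if len(t) else '')
s=manip.get_state(); print(s['clock'],s['position'],q2R(s['ee_rot']).round(3).tolist(),s['width']); 
E
python3 vial.py
```

```text
clock: 2.1
position: [0.5091, 0.0514, 0.1495]
ee_rot: [0.006, -0.706, 0.007, 0.708]
contact_force: [-0.2, 0.0, -0.5]
width: 0.0857
1030 [0.51315425 0.05363047 0.03914118] [0.50038188 0.04281002 0.00843812] [0.52249787 0.06432832 0.05123165]
cap top 520 [0.50967786 0.05363576 0.04949569] ((0.5093064904212952, 0.053683917969465256), 0.009039458818733692)
body ((0.5112196207046509, 0.05354961007833481), 0.011994748376309872)
cap px [444.45654134 312.10754627]
0 
2.2 [0.50931574 0.05080652 0.15072446] [[0.0, -0.02, -1.0], [-0.001, -1.0, 0.02], [-1.0, 0.001, -0.0]] 0.08555047941654488
```

View pics/w2.png

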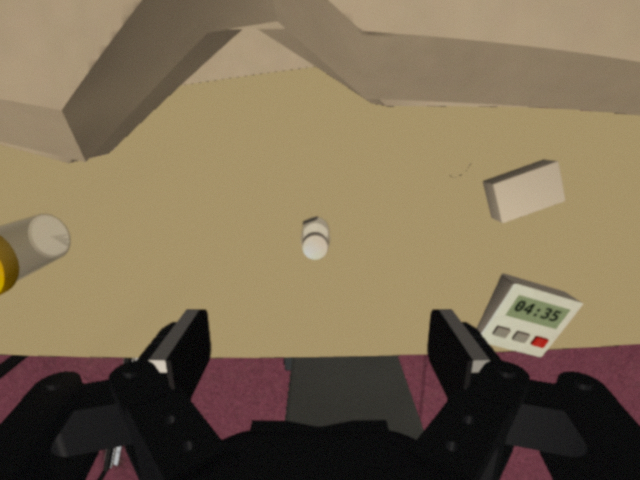

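The picture shows the vial at (315,238), midway between the fingers, with nothing near the descent. The cap fit gives a centre of (0.510, 0.0535) and a top at 0.050. I'll descend and grasp.

```bash
python3 -m creep '{"delta_pos":[[4,-0.27,-0.07],[8,-0.27,-0.07],[11,-0.27,-0.07],[13.5,-0.27,-0.07],[13.5,-0.27,-0.07],[13.5,-0.27,-0.07]],"dr":[[0,0,0],[0,0,0],[0,0,0],[0,0,0],[0,0,0],[0,0,0]]}' 1 && python3 -m creep '{"delta_pos":[[0,0,0],[0,0,0],[0,0,0],[0,0,0],[0,0,0],[0,0,0],[0,0,0],[0,0,0]],"dr":[[0,0,0],[0,0,0],[0,0,0],[0,0,0],[0,0,0],[0,0,0],[0,0,0],[0,0,0]]}' -1 25 && python3 -m creep '{"delta_pos":[[-3,0,0],[-7,0,0],[-11,0,0],[-14.5,0,0],[-14.5,0,0],[-14.5,0,0]],"dr":[[0,0,0],[0,0,0],[0,0,0],[0,0,0],[0,0,0],[0,0,0]]}'
python3 - <<'E'
from h import *
go((.480,-.294,.16),RT)
E
```

```text
clock: 2.8
position: [0.5106, 0.0542, 0.0162]
ee_rot: [-0.007, 0.707, -0.007, -0.707]
contact_force: [0.0, -0.1, 1.3]
width: 0.0856
clock: 3.6
position: [0.5105, 0.0556, 0.0159]
ee_rot: [-0.006, 0.707, -0.006, -0.707]
contact_force: [-1.1, -1.5, 6.2]
width: 0.0207
clock: 4.2
position: [0.5103, 0.0557, 0.1606]
ee_rot: [-0.006, 0.708, -0.006, -0.707]
contact_force: [-1.1, -0.2, -0.8]
width: 0.0208
delta cm [ 0.06 35.02  2.4 ] ('dr', array([ 0.001, -0.001, -0.   ]))
```

```bash
python3 -m creep '{"delta_pos":[[0,4,1],[0,8,2],[0,12,2.4],[0,16,2.4],[0,20,2.4],[0,24,2.4],[0,28,2.4],[0,32,2.4],[0,35,2.4],[0,35,2.4]],"dr":[[0,0,0],[0,0,0],[0,0,0],[0,0,0],[0,0,0],[0,0,0],[0,0,0],[0,0,0],[0,0,0],[0,0,0]]}' && cat > held.py <<'E'
from h import *
from well import well
d=well('wrist',(.48,-.294,.032),half=45); cv2.imwrite('pics/w3.png',d['pixels'])
s=manip.get_state(); print(s['clock'],s['position'],q2R(s['ee_rot']).round(3).tolist(),s['width'])
P=cloud(d).reshape(-1,3); p=s['position']
t=P[(abs(P[:,0]-p[0])<.03)&(abs(P[:,1]-p[1])<.012)&(P[:,2]<p[2]+.06)&(P[:,2]>p[2]-.03)]; print('vial?',len(t),t.mean(0),t.min(0),t.max(0))
t=P[(P[:,0]>.38)&(P[:,0]<.475)&(P[:,1]>-.37)&(P[:,1]<-.2)&(P[:,2]>.066)&(P[:,2]<.084)]; print('front',len(t),cv2.minAreaRect(t[:,:2].astype(np.float32)) if len(t)>3 else '')
t=P[(P[:,0]>.38)&(P[:,0]<.75)&(P[:,1]>-.4)&(P[:,1]<-.17)&(abs(P[:,2]-.088)<.003)]; print('top',len(t),cv2.minAreaRect(t[:,:2].astype(np.float32)),t.min(0))
E
python3 held.py
```

```text
clock: 5.2
position: [0.479, -0.2974, 0.1577]
ee_rot: [0.008, -0.706, 0.008, 0.708]
contact_force: [0.6, 1.0, 0.4]
width: 0.0208
wrist guess px 313 236
wrist well ((0.48184120655059814, -0.29698196053504944), (0.03815080225467682, 0.03954192250967026), 88.75166320800781)
5.25 [ 0.47863924 -0.2949217   0.15773838] [[-0.003, -0.021, -1.0], [0.003, -1.0, 0.021], [-1.0, -0.003, 0.004]] 0.020609114406545916
vial? 6764 [ 0.483976   -0.29408346  0.18203388] [ 0.46796327 -0.30692086  0.14111056] [ 0.49276784 -0.28292248  0.21767527]
front 0 
top 31865 ((0.5692955255508423, -0.2812427282333374), (0.13108882308006287, 0.1027783751487732), 88.80586242675781) [ 0.51677557 -0.34764568  0.08500234]
```

View pics/w3.png

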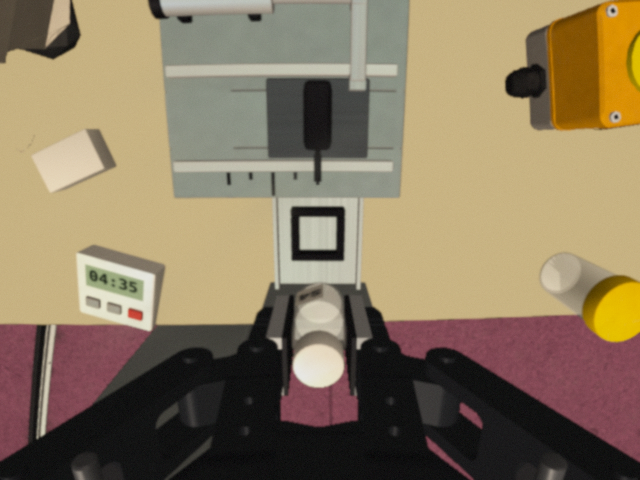

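The wrist view shows the vial held upright between the pads, with the well at (318,234). The tab is at (317,115), the pointer is at the shut end mark and the long middle mark is at (273,183). I'll measure the well again now that the arm has settled.

```bash
python3 - <<'E'
from h import *
from well import well
for n,h in(('wrist',45),('top',16),('wrist',45)):
    d=well(n,(.48,-.294,.032),half=h)
P=cloud(d).reshape(-1,3); t=P[(abs(P[:,0]-.48)<.06)&(abs(P[:,1]+.294)<.06)&(P[:,2]>.014)&(P[:,2]<.026)]; print('floor',len(t),t.mean(0)if len(t) else'', cv2.minAreaRect(t[:,:2].astype(np.float32))if len(t)else'')
s=manip.get_state(); print(s['position'])
t=P[(abs(P[:,0]-s['position'][0])<.03)&(abs(P[:,1]-s['position'][1])<.009)&(P[:,2]>s['position'][2]+.0315)&(P[:,2]<s['position'][2]+.038)]; print('cap',len(t),t.mean(0),t.min(0),t.max(0))
# tab, pointer, middle mark on wrist
for nm,(u,v),z in(('tab top',(317,100),.126),('pointer tip',(318,183),.09),('mid mark low end',(273,194),.088)): print(nm,onz(d,u,v,z),dep(d,u,v))
P3=P[(abs(P[:,2]-.126)<.004)&(P[:,0]>.5)&(P[:,0]<.65)&(abs(P[:,1]+.29)<.05)]; print('tabtop cloud',len(P3),cv2.minAreaRect(P3[:,:2].astype(np.float32)) if len(P3) else '')
E
```

```text
wrist guess px 317 235
wrist well ((0.4813885986804962, -0.2971284091472626), (0.038026995956897736, 0.03955002874135971), 88.83220672607422)
top guess px 391 235
top well ((0.48396506905555725, -0.29214897751808167), (0.10386769473552704, 0.018062638118863106), 56.61097717285156)
wrist guess px 320 235
wrist well ((0.48172375559806824, -0.297380656003952), (0.038041409105062485, 0.04034572094678879), 88.0986557006836)
floor 5473 [ 0.47033733 -0.29690512  0.01944326] ((0.4717969298362732, -0.2966964840888977), (0.07706750184297562, 0.07072383910417557), 88.69412994384766)
[ 0.47904042 -0.29242937  0.1588608 ]
cap 1883 [ 0.47868123 -0.29293373  0.19195507] [ 0.46893026 -0.30141478  0.1903755 ] [ 0.48730805 -0.28410128  0.19396046]
tab top [ 0.56669522 -0.29393424  0.126     ] [ 0.56682165 -0.29392628  0.1244858 ]
pointer tip [ 0.5258061  -0.29344803  0.09      ] [ 0.52558198 -0.29343613  0.08821802]
mid mark low end [ 0.51983518 -0.26781236  0.088     ] [ 0.51972794 -0.26772274  0.0872981 ]
tabtop cloud 1820 ((0.5605983138084412, -0.2992948293685913), (0.011945606209337711, 0.029394876211881638), 88.73296356201172)
```

```bash
python3 -m creep '{"delta_pos":[[3,0.3,-0.2],[6,0.3,-0.2],[8.5,0.3,-0.2],[10.2,0.3,-0.2],[10.2,0.3,-0.2],[10.2,0.3,-0.2],[10.2,0.3,-0.2],[10.2,0.3,-0.2],[10.2,0.3,-0.2]],"dr":[[0,0,0],[0,0,0],[0,0,0],[0,0,0],[0,0,0],[0,0,0],[0,0,0],[0,0,0],[0,0,0]]}' && python3 - <<'E'
from h import *
from well import well
ps=[]
for i in range(4):
    d=cam('wrist'); ps.append(manip.get_state()['position'])
print(np.array(ps).round(4).tolist()); cv2.imwrite('pics/w4.png',d['pixels'][60:])
P=cloud(d).reshape(-1,3); p=ps[-1]
t=P[(abs(P[:,0]-p[0])<.03)&(abs(P[:,1]-p[1])<.009)&(P[:,2]>p[2]+.0315)&(P[:,2]<p[2]+.038)]; print('cap',len(t),cv2.minEnclosingCircle(t[:,:2].astype(np.float32)))
try: well('wrist',(.481,-.296,.032),half=60)
except Exception as e: print(e)
E
```

```text
clock: 6.3
position: [0.4823, -0.2973, 0.0593]
ee_rot: [-0.006, 0.708, -0.007, -0.707]
contact_force: [-0.2, 0.5, -0.5]
width: 0.0206
[[0.4821, -0.2972, 0.0591], [0.482, -0.2972, 0.0589], [0.4819, -0.2972, 0.0588], [0.4819, -0.2971, 0.0586]]
cap 1944 ((0.4809058904647827, -0.29745182394981384), 0.00950617901980877)
wrist guess px 315 293
wrist well ((0.4737921357154846, -0.2952490746974945), (0.061273179948329926, 0.0515160970389843), 88.96451568603516)
```

View pics/w4.png

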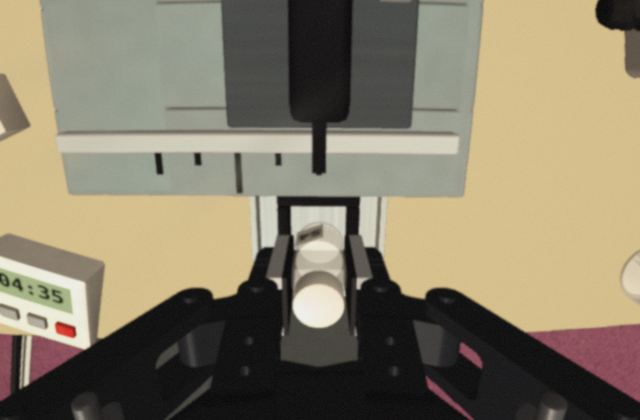

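The well's rim spans columns 278–360 (centre 319) and the vial's foot is centred at about 320, so y is good. I'll check x from the well's back edge.

```bash
python3 - <<'E'
from h import *
d=cam('wrist'); g=cv2.cvtColor(d['pixels'],cv2.COLOR_BGR2GRAY); print(g[245:290,300].tolist()); 
for v in (257,267): print(onz(d,319,v,.032))
row=g[270]; print(row[240:400:2].tolist()); print(manip.get_state()['position'],onz(d,278,265,.032)[1],onz(d,360,265,.032)[1])
E
```

```text
[157, 154, 154, 156, 157, 156, 158, 156, 157, 152, 129, 88, 40, 28, 23, 24, 24, 21, 27, 41, 81, 142, 185, 201, 205, 203, 205, 204, 204, 205, 205, 205, 205, 204, 204, 205, 204, 208, 206, 204, 205, 205, 206, 203, 195]
[ 0.49948728 -0.29798539  0.032     ]
[ 0.49448936 -0.29789647  0.032     ]
[192, 193, 193, 193, 194, 197, 206, 201, 139, 100, 178, 211, 205, 207, 210, 209, 208, 208, 187, 67, 28, 24, 23, 24, 19, 94, 197, 207, 207, 208, 203, 205, 204, 206, 208, 211, 214, 211, 212, 209, 203, 203, 204, 208, 209, 203, 202, 207, 215, 210, 204, 208, 203, 125, 26, 22, 19, 24, 21, 40, 170, 205, 205, 207, 208, 205, 206, 209, 189, 120, 139, 201, 204, 191, 190, 195, 193, 194, 192, 194]
[ 0.48180216 -0.29707972  0.05841865] -0.27845917705700407 -0.31737425782932693
```

The well centre is (0.481, -0.298) and the vial (0.481, -0.2975), so they are aligned. I'll lower it.

```bash
python3 -m creep '{"delta_pos":[[0.5,0.05,0],[1,0.05,0],[1.5,0.05,0],[1.8,0.05,0],[2.1,0.05,0],[2.1,0.05,0],[2.1,0.05,0],[2.1,0.05,0]],"dr":[[0,0,0],[0,0,0],[0,0,0],[0,0,0],[0,0,0],[0,0,0],[0,0,0],[0,0,0]]}'
```

```text
clock: 7.4
position: [0.482, -0.2976, 0.0375]
ee_rot: [-0.006, 0.707, -0.007, -0.707]
contact_force: [0.4, -0.3, -0.3]
width: 0.0209
```

```bash
python3 -m creep '{"delta_pos":[[0.1,0,0],[0.15,0,0],[0.15,0,0],[0.15,0,0]],"dr":[[0,0,0],[0,0,0],[0,0,0],[0,0,0]]}' && python3 -m creep '{"delta_pos":[[0,0,0],[0,0,0],[0,0,0],[0,0,0],[0,0,0]],"dr":[[0,0,0],[0,0,0],[0,0,0],[0,0,0],[0,0,0]]}' 0 && python3 -m creep '{"delta_pos":[[-1,0,0],[-3,0,0],[-6,0,0],[-10,0,0],[-12,0,0],[-12,0,0],[-12,0,0],[-12,0,0]],"dr":[[0,0,0],[0,0,0],[0,0,0],[0,0,0],[0,0,0],[0,0,0],[0,0,0],[0,0,0]]}' && python3 - <<'E'
from h import *
d=cam('wrist'); cv2.imwrite('pics/w5.png',d['pixels']); P=cloud(d).reshape(-1,3)
t=P[(abs(P[:,0]-.481)<.03)&(abs(P[:,1]+.2975)<.03)&(P[:,2]>.066)&(P[:,2]<.078)]; print('cap',len(t),t[:,2].mean(),cv2.minEnclosingCircle(t[:,:2].astype(np.float32)))
print(manip.get_state()['position'])
E
```

```text
clock: 7.8
position: [0.4819, -0.2976, 0.036]
ee_rot: [-0.006, 0.707, -0.007, -0.707]
contact_force: [0.1, 0.1, 1.0]
width: 0.0206
clock: 8.3
position: [0.4817, -0.2975, 0.0358]
ee_rot: [0.006, -0.707, 0.006, 0.707]
contact_force: [0.1, -0.0, -0.7]
width: 0.0428
clock: 9.1
position: [0.4809, -0.2968, 0.1546]
ee_rot: [0.007, -0.706, 0.006, 0.708]
contact_force: [-0.3, -0.6, 0.0]
width: 0.0425
cap 590 0.06938799525814497 ((0.4808329641819, -0.2981239855289459), 0.009041686542332172)
[ 0.48088882 -0.29679259  0.15435731]
```

View pics/w5.png

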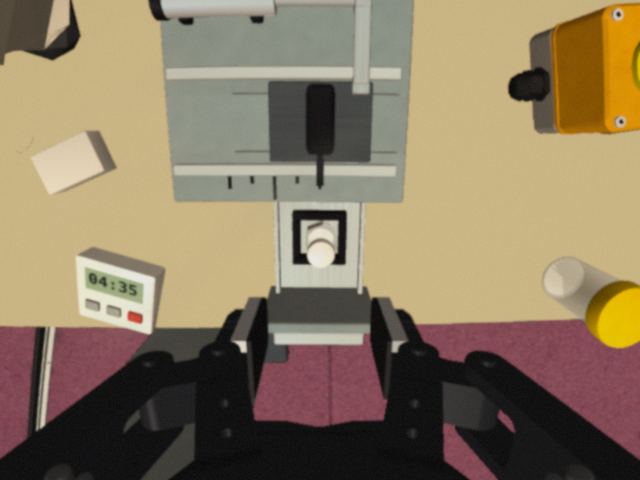

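The vial stands upright in the well: cap at (320,250), top at z=0.069, centre (0.481, -0.298). Next I'll shut the fingers, back off, go down in front of the lip and push.

```bash
python3 -m creep '{"delta_pos":[[0,0,4],[0,0,8],[0,0,11],[3,0,11],[6,0,11],[8.5,0,11],[9.6,0,11],[9.6,0,11],[9.6,0,11],[9.6,0,11]],"dr":[[0,0,0],[0,0,0],[0,0,0],[0,0,0],[0,0,0],[0,0,0],[0,0,0],[0,0,0],[0,0,0],[0,0,0]]}' -1 30 && python3 -m creep '{"delta_pos":[[0,0,-1.5],[0,0,-2.5],[0,0,-3.5],[0,0,-4.5],[0,0,-5.5],[0,0,-6.5],[0,0,-7.5],[0,0,-8],[0,0,-8],[0,0,-8]],"dr":[[0,0,0],[0,0,0],[0,0,0],[0,0,0],[0,0,0],[0,0,0],[0,0,0],[0,0,0],[0,0,0],[0,0,0]]}'
```

```text
clock: 10.15
position: [0.3726, -0.2962, 0.0608]
ee_rot: [-0.006, 0.708, -0.007, -0.707]
contact_force: [0.1, -0.5, -0.0]
width: 0.0001
clock: 11.15
position: [0.4521, -0.2967, 0.0596]
ee_rot: [-0.007, 0.707, -0.006, -0.707]
contact_force: [0.2, 0.2, -0.5]
width: -0.0002
```

```bash
python3 -m creep '{"delta_pos":[[0,0,-0.7],[0,0,-1.4],[0,0,-2.1],[0,0,-2.6],[0,0,-3],[0,0,-3.3],[0,0,-3.6],[0,0,-3.6]],"dr":[[0,0,0],[0,0,0],[0,0,0],[0,0,0],[0,0,0],[0,0,0],[0,0,0],[0,0,0]]}'
```

```text
clock: 11.95
position: [0.4882, -0.2976, 0.0597]
ee_rot: [-0.006, 0.707, -0.006, -0.707]
contact_force: [-0.8, 1.2, -1.0]
width: 0.0002
```

```bash
python3 -m creep '{"delta_pos":[[0,0,-0.2],[0,0,-0.4],[0,0,-0.5],[0,0,-0.5]],"dr":[[0,0,0],[0,0,0],[0,0,0],[0,0,0]]}' ; python3 - <<'E'
from h import *
d=cam('side'); B=d['pixels'][150:240,280:400]; cv2.imwrite('pics/s6.png',cv2.resize(B,None,fx=5,fy=5,interpolation=3))
P=cloud(d).reshape(-1,3); t=P[(P[:,0]>.38)&(P[:,0]<.53)&(abs(P[:,1]+.297)<.05)&(P[:,2]>.06)&(P[:,2]<.082)]; print(len(t), np.percentile(t,[5,50,95],axis=0).round(3).tolist())
E
```

```text
clock: 12.35
position: [0.4882, -0.2976, 0.0597]
ee_rot: [0.006, -0.704, 0.006, 0.71]
contact_force: [-11.4, -1.2, 5.2]
width: -0.0002
137 [[0.475, -0.304, 0.063], [0.503, -0.285, 0.074], [0.514, -0.257, 0.08]]
```

View pics/s6.png

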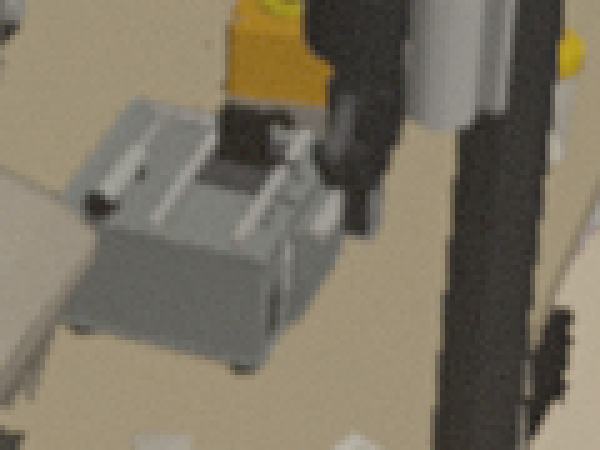

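The drawer is against its stop: 11 N of reaction with no further motion, and the panel face is at x≈0.51 as predicted. I'll retract, rise and hover over the tab.

```bash
python3 -m creep '{"delta_pos":[[0,0,2],[0,0,4],[-4,0,4.5],[-9,0,4.5],[-13,0,3],[-13,0,-1],[-13,0,-4],[-13,0,-4],[-13,0,-4],[-13,0,-4]],"dr":[[0,0,0],[0,0,0],[0,0,0],[0,0,0],[0,0,0],[0,0,0],[0,0,0],[0,0,0],[0,0,0],[0,0,0]]}' 0.2 && python3 - <<'E'
from h import *
d=cam('wrist'); d=cam('wrist'); cv2.imwrite('pics/w7.png',d['pixels']); C=cloud(d); P=C.reshape(-1,3)
t=P[(abs(P[:,2]-.126)<.004)&(P[:,0]>.5)&(P[:,0]<.65)&(abs(P[:,1]+.29)<.05)]; print('tab',len(t),cv2.minAreaRect(t[:,:2].astype(np.float32)))
t=P[(P[:,2]>.097)&(P[:,2]<.12)&(P[:,0]>.5)&(P[:,0]<.6)&(P[:,1]<-.308)&(P[:,1]>-.34)]; print('bar',len(t),t.min(0) if len(t) else '',t.max(0) if len(t) else '')
t=P[(P[:,2]>.0925)&(P[:,2]<.097)&(P[:,0]>.5)&(P[:,0]<.6)&(P[:,1]<-.308)&(P[:,1]>-.33)]; print('low',len(t),t.min(0) if len(t) else '',t.max(0) if len(t) else '')
s=manip.get_state(); print(s['position'],s['qpos'].round(2)); go((.557,-.2993,.15),RT)
t=P[(P[:,0]>.40)&(P[:,0]<.52)&(abs(P[:,1]+.297)<.03)&(P[:,2]>.068)&(P[:,2]<.082)]; print('front',len(t),t.min(0) if len(t) else '',t.max(0) if len(t) else '')
E
```

```text
clock: 13.4
position: [0.5322, -0.2984, 0.1897]
ee_rot: [0.006, -0.707, 0.007, 0.707]
contact_force: [0.2, 0.1, -0.2]
width: 0.051
tab 1088 ((0.560711145401001, -0.2991253137588501), (0.011487113311886787, 0.02992008812725544), 88.52265930175781)
bar 573 [ 0.57411996 -0.32392266  0.0974044 ] [ 0.59962211 -0.31537435  0.1025655 ]
low 646 [ 0.53229196 -0.32999277  0.09250007] [ 0.58750357 -0.30805852  0.09653022]
[ 0.53196891 -0.29845415  0.18985854] [-0.63  0.35  1.5  -0.    1.29  0.96]
delta cm [ 3.99  0.04 -2.5 ] ('dr', array([ 0.,  0., -0.]))
front 1473 [ 0.49930979 -0.32697503  0.07386101] [ 0.51512606 -0.26711912  0.08077519]
```

View pics/w7.png

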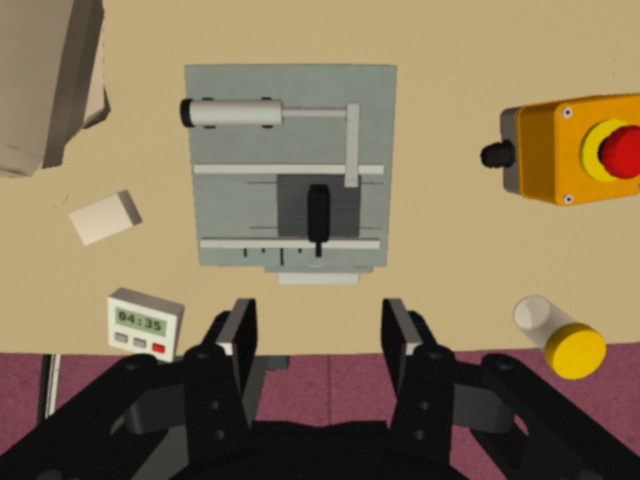

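The drawer is shut (lip at x=0.499, front flush), and the tab is at (318,213). The spring rod's arm at (352,145) starts at x=0.574, clear of a grip at x≈0.557. I'll go down astride the tab, then close.

```bash
python3 -m creep '{"delta_pos":[[2,0.05,-2.5],[4,0.05,-2.5],[6,0.05,-2.5],[7.5,0.05,-2.5],[8.7,0.05,-2.5],[9.2,0.05,-2.5],[9.2,0.05,-2.5],[9.2,0.05,-2.5],[9.2,0.05,-2.5]],"dr":[[0,0,0],[0,0,0],[0,0,0],[0,0,0],[0,0,0],[0,0,0],[0,0,0],[0,0,0],[0,0,0]]}' 0 && python3 -m creep '{"delta_pos":[[0,0,0],[0,0,0],[0,0,0],[0,0,0],[0,0,0],[0,0,0]],"dr":[[0,0,0],[0,0,0],[0,0,0],[0,0,0],[0,0,0],[0,0,0]]}' -1 70
```

```text
clock: 14.4
position: [0.5583, -0.2998, 0.0988]
ee_rot: [-0.006, 0.708, -0.007, -0.706]
contact_force: [0.2, 0.0, -0.1]
width: 0.0425
clock: 15.0
position: [0.558, -0.2988, 0.0985]
ee_rot: [-0.007, 0.707, -0.006, -0.707]
contact_force: [-0.6, 3.5, 4.7]
width: 0.0108
```

```bash
python3 -m creep '{"delta_pos":[[0,-0.3,0],[0,-0.6,0],[0,-0.9,0],[0,-1.2,0],[0,-1.5,0],[0,-1.8,0],[0,-2.1,0],[0,-2.4,0],[0,-2.5,0],[0,-2.5,0]],"dr":[[0,0,0],[0,0,0],[0,0,0],[0,0,0],[0,0,0],[0,0,0],[0,0,0],[0,0,0],[0,0,0],[0,0,0]]}' && python3 -m creep '{"delta_pos":[[0,0,0],[0,0,0],[0,0,0],[0,0,0]],"dr":[[0,0,0],[0,0,0],[0,0,0],[0,0,0]]}'; python3 - <<'E'
from h import *
d=cam('wrist'); cv2.imwrite('pics/w8.png',d['pixels']); P=cloud(d).reshape(-1,3)
t=P[(P[:,2]>.097)&(P[:,2]<.104)&(P[:,0]>.572)&(P[:,0]<.6)&(P[:,1]<-.27)&(P[:,1]>-.34)]; print('bar',len(t),np.percentile(t,[2,50,98],axis=0).round(4).tolist())
t=P[(abs(P[:,2]-.126)<.004)&(P[:,0]>.5)&(P[:,0]<.65)&(abs(P[:,1]+.28)<.05)]; print('tab',len(t),cv2.minAreaRect(t[:,:2].astype(np.float32)))
s=manip.get_state(); print(s['clock'],s['position'],s['contact_force'],s['width'])
E
```

```text
clock: 16.0
position: [0.5586, -0.2766, 0.0985]
ee_rot: [-0.005, 0.708, -0.008, -0.707]
contact_force: [-2.4, -5.2, 5.4]
width: 0.0108
clock: 16.4
position: [0.5586, -0.2767, 0.0985]
ee_rot: [-0.005, 0.708, -0.008, -0.707]
contact_force: [-1.1, -5.1, 5.2]
width: 0.0108
bar 1451 [[0.5749, -0.3016, 0.0979], [0.5859, -0.297, 0.0999], [0.5994, -0.2732, 0.1031]]
tab 3219 ((0.5634870529174805, -0.27525538206100464), (0.030423840507864952, 0.029866985976696014), 52.215065002441406)
16.45 [ 0.55857411 -0.27673377  0.09849034] [-1.94460326 -6.64087079  3.87266813] 0.011112628816299392
```

View pics/w8.png

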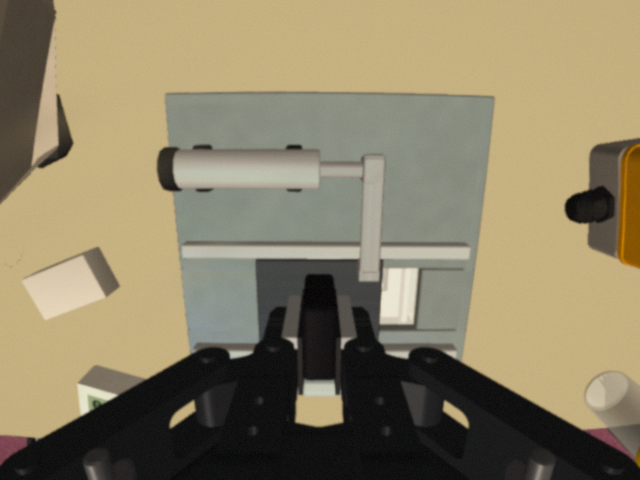

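Bar and TCP both show about 22.5 mm of travel, with the tab firmly held (window opening at (398,295)). I'll move 2.5 mm further.

```bash
python3 -m creep '{"delta_pos":[[0,-0.15,0],[0,-0.27,0],[0,-0.27,0],[0,-0.27,0],[0,-0.27,0],[0,-0.27,0]],"dr":[[0,0,0],[0,0,0],[0,0,0],[0,0,0],[0,0,0],[0,0,0]]}'; python3 - <<'E'
from h import *
d=cam('wrist'); P=cloud(d).reshape(-1,3)
t=P[(P[:,2]>.097)&(P[:,2]<.104)&(P[:,0]>.576)&(P[:,0]<.6)&(P[:,1]<-.28)&(P[:,1]>-.34)]; print('bar',len(t),np.percentile(t,[2,50,98],axis=0).round(4).tolist())
t=P[(P[:,0]>.40)&(P[:,0]<.52)&(abs(P[:,1]+.297)<.05)&(P[:,2]>.068)&(P[:,2]<.082)]; print('front',len(t),t.min(0) if len(t) else '')
for i in range(8): cam('top')
s=manip.get_state(); print(s['clock'],s['position'],s['contact_force'],s['width'],s['qd'].round(3))
E
```

```text
clock: 17.05
position: [0.5586, -0.2743, 0.0985]
ee_rot: [-0.005, 0.708, -0.008, -0.707]
contact_force: [-2.0, -6.0, 4.8]
width: 0.0113
bar 1199 [[0.5765, -0.2991, 0.0983], [0.5885, -0.2951, 0.0999], [0.5995, -0.2913, 0.1012]]
front 460 [ 0.49936326 -0.28498184  0.07364237]
17.5 [ 0.55866148 -0.27424936  0.09850641] [-2.16594488 -6.31392081  4.22084951] 0.010861840114016606 [ 0.     0.     0.002 -0.001  0.    -0.001]
```

```bash
python3 -c "
from rig import manip
print(manip.sign_off(), manip.get_state()['position'])"
```

```text
the job is handed in; nothing more can be done
the job is handed in; nothing more can be done
```

I stood the vial in the drawer's well, let go of it and pushed the drawer shut. Then I pinched the shutter tab, slid it to half and handed in at about 17.5 s with the gripper still holding it. `sign_off` gave no verdict.

**Last checks:**
- **Vial:** before the push it stood at (0.481, -0.298), within about 1 mm of the well's centre. Its cap top was at 0.069 m, where 0.070 m was expected. I did not check it again once the drawer was shut.
- **Drawer:** it met its stop with about 11 N of reaction. Its lip measured 0.499 m both after the push and just before hand-in, where a shut drawer should be.
- **Shutter:** the rod arm moved 24.7 mm and the TCP moved 24.6 mm, against a target of 25 ± 5 mm. The side force was about 6.3 N, close to the expected 7 N, and the arm was at rest with the fingers 11 mm apart on the tab and the grip set to 70 N. I did not read the pointer against the middle mark at the end because the gripper hid it.
- **Bystanders:** I saw no contact with any of them, but I did not measure their positions at the end.

**Readings that disagreed:** a few early well positions differed by 2–4 mm while the arm was still settling. One top-view well fit was spoiled because the arm blocked the view. I placed the vial using the settled close-up wrist view.

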